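Hang the ledge bracket on the slotted upright and press it down to lock

TASK

Hang the loose steel bracket on the slotted upright: pass its hook through the slot, let it down behind the slotted face, then press the bracket down until it bottoms out and the spring lock snaps out over its base plate. Feel your way and do not force it: never push harder than about 20 N. Let go at the end, and leave the tool case, geode, bowl of stones and dop stick block where they stand.

Things in the scene. Friction and masses are not known exactly. Their poses are not given: they have to be found in the camera images.
- upright: Fixed slotted aluminium upright, 60 mm wide, 34 deep, 162 tall, on a 10 mm thick steel foot (x -20 to 90, y -60 to 60). Origin: on the shelf, in the plane of the flat slotted front face, midway across. x points level INTO the upright (the face looks to -x, towards the robot), y across, z up. Face 6 mm thick, open behind, with one slot 20 mm wide, top edge at z 155.
- slot (a point): Front face, mid-width, at the slot's nominal bottom edge: 105 mm above the shelf; axes of the upright. The true bottom edge (the seat the hook comes to rest on) is the top of a clamped inner strip and lies up to 12 mm above or below this point, differently each time, which no pose tells: find it by feel.
- bracket_rib (a point): Centre of the upright rib of the loose steel bracket (0.28 to 0.46 kg, inverted-T section, standing on its base). Axes: +x to the back plate and hook, z up. From this point in mm: rib x -42 to 42, 12 thick (y), z -44 to 44, top edge flat; base underside z -48. Grasp the rib from above, one finger each side. When nominally home this point is 48 in front of (-x) and 2 below slot.
- bracket_back (a point): Middle of the bracket's back face (goes flat against the upright's face), at the level of the tongue's underside: 48 mm in +x and 2 mm above bracket_rib, same axes; it comes to the slot's bottom edge when home. Back plate 6 thick, 44 wide, up to 42 above this point. Base plate below: 110 long (x), 50 wide, 4 thick, underside 50 below this point.
- bracket_hook (a point): Lower end of the hook's lip: 59.5 mm in +x and 20 below bracket_rib. The hook is 16 wide: a tongue 8 high, reaching 15.5 back from the back face, and at its end a lip (7.5 to 15.5 behind the face) ending 22 below the tongue's underside; 30 high in all. To clear the slot's bottom edge going in, carry the bracket 39 mm above nominal home, then push along the upright's x until the back face touches.
- lock (a joint): Spring lock of the upright: a nose 14 mm wide in the front face, 29 to 45 mm below the slot's bottom edge, sloping outwards going down, 4 mm proud. In m: 0 = out, grows as pressed in (max 0.008). It yields when the base plate's rear edge is pressed down over the slope (reading 0.001 to 0.004), and snaps out to 0 over the base plate once the bracket is home.
- pin (a joint): Small sprung tell-tale pin in the slot's bottom edge, standing 2 mm proud of it. In m: 0 = out, about 0.002 = pressed flush by the tongue's underside, i.e. the bracket is down on its seat. Light: about 1 N.
- lock_nose (a point): On the upright's front face where the lock nominally sits (it moves with the strip), 38 mm below slot. The lowered bracket rests with its base plate on the nose's slope, 10 to 17 mm above home. From there it takes a push of about 8 to 16 N down to the hard seat; the nose snaps out in the last 3 mm. Push on the rib's top edge near the back plate, or the bracket binds.
- tool_case: Bystander: black tool case with twin press-button latches, 170 x 270 x 90 mm, origin under its centre.
- geode: Bystander: cut geode with purple crystals on a small wooden foot, about 90 mm across and 100 mm high, origin under the foot's centre.
- stone_bowl: Bystander: frosted glass bowl of polished stones, 120 mm across, 48 mm high, origin under its centre.
- dop_block: Bystander: wooden block 60 x 100 x 30 mm with two upright dop sticks, 140 mm high in all, origin under its centre.
Things that resemble listed ones, but are neither listed nor needed, are in the scene too. Leave any turquoise look-alike of the part that bears bracket_rib alone.

How it is judged:
By the outcome, as a careful person would: the job done as asked, in the order asked, and still so for the second after the job is handed in, with the robot touching nothing.
It also fails if it takes over 58 s, if anything falls off the work surface, if the arm or the gripper's body presses on something with over 40 N, if the wrist force passes 120 N, or if a joint passes its speed limit or range.

ROBOT

A 6-joint arm with a two-finger parallel gripper is mounted at the origin on the work surface. World frame = base frame: x ahead of the robot, y to its left, z up, the work surface at z = 0. Lengths are in m, angles in degrees, forces in N, time in s.
With the tool pointing down it reaches from about 0.25 to 0.725 m from the base axis. Payload 9.7 kg.
Tool frame: the origin (TCP) lies at the very end of the fingers, on their centre line; the grasp point (between the pads) lies 19 mm behind it (bot.pinch_z is the distance from the TCP to the grasp point, in m); x points along the fingers, z is the direction in which the jaws open and shut, and the axes are right-handed (so a half turn about x gives the same grasp; the last joint's range is limited). The gripper opens to 85 mm and grips with 20 to 120 N. Pads are 22 mm wide; open, the fingers measure 114 mm over their backs; the gripper's body (76 mm by 85 mm) begins 54 mm behind the grasp point. The pads swing forward as they close: fully open they stand 13 mm farther back than shut.
Start: joints at [72.708, 4.979, 10.078, 95.1, 0, 90], TCP at [0.163, 0.525, 0.231] pointing down, gripper open.
Joint ranges: [-179.16, 179.16], [-48.56, 103.87], [-65.8, 70.77], [-126.05, 130.52], [-82.76, 87.17], [-180, 180]. Speed limits (degrees/s): [127.2, 127.2, 147.25, 180, 180, 180].

INTERFACE

Orientations are given as [roll, pitch, yaw] about the fixed x, y, z axes, in that order (R = Rz(yaw) Ry(pitch) Rx(roll)).
In Python, from workcell import bot gives the robot as it stands.
- The arm moves only by the tool play_rows, never from a script. Its argument "rows" is a list of rows, each a list of 3 entries, a list of its own where there are three numbers: the shift along the tool's x, y, z in cm, then the turn about the tool's x in degrees, then the finger opening in cm, from 0 to 8.54. A call has 1 to 12 rows; each row is the pose to reach, as a shift and turn from the pose commanded when the call began, along the tool's axes at that moment; what a row does not reach only later rows make up. A row lasts 1/12 s, in which the tool goes at most 41.7 mm and 7.16 degrees, less where a joint would pass 70% of its speed; a pose out of reach is approached as far as the arm can. A call with a gripper value outside its range is refused whole. The fingers move at their own pace and stop on an object; "squeeze" is the grip in N (left out, the last holds). Time passes only in rows, so rows that repeat a pose let the fingers close. It gives the time, the measured TCP pose, the force and the opening at its end, in the units of the state.
- bot.get_obs(): the state, without advancing time (a new reading comes with each control period).
- bot.camera(name): name is "scene" or "top" or "wrist"; returns (picture, depth): 384x512x3 uint8, blue, green, red; 384x512 float32, m along the optical axis (not along the pixel's ray), 0 where there is no reading.
- bot.camera_model(name): a dict with "fx", "fy", "cx", "cy" (pixels), "origin" and "attitude" of the camera in the world; the wrist camera has in their place "mount" (4x4, takes a point from camera to tool coordinates, whose origin is the TCP and whose axes are the tool frame's). Camera axes: x right, y down, z forward; pixel columns grow to the right and rows downward; lengths in m; the calibration is good to about 2 mm. The wrist camera is an equidistant fisheye: a pixel r from the principal point sees the ray r / f radians off the axis. A picture is of the moment at which its call begins: read the wrist's pose just before it. camera_model takes no time and is no camera call.
- bot.job_done(): hands the job in, once; it reports no verdict.
The state is a dict: "time": time; "q": joint angles; "qd": joint speeds; "joint_efforts": joint torques, N m; "ee_pos": TCP position; "tcp_rot": TCP orientation; "wrist_force": force on the tool from outside, world axes, zero at the start; "torque": the same for the moment, N m; "opening": finger opening in m.
Only numpy, scipy, OpenCV 4.12 (cv2) and the standard library are available. Lean on these libraries where they do the work, as an engineer would, in place of code of your own. Each camera call takes 0.05 s, during which the arm holds its last target.

## Working session

There is one attempt and no reset: what is moved stays moved. The work goes in short steps, Python scripts to look and compute and a tool call to move; the robot and the scene stay as the last step left them, time stands still between calls to the robot, and variables do not carry over. Pictures are saved under pics/ and viewed, and the job is handed in when it is done.

Besides the shell and the picture viewer there is one more tool, called after "Request:" in YAML: its name, and indented under it one key for each argument. play_rows: Moves the arm, as the interface text tells. Its arguments: {"type":"object","properties":{"rows":{"type":"array"},"squeeze":{"type":"number"}},"required":["rows"]}

```bash
mkdir -p pics; ls
cat > h.py <<'E'
import numpy as np,cv2
from workcell import bot
from scipy.spatial.transform import Rotation as R
def snap(n,f):
    o=bot.get_obs(); p,d=bot.camera(n); cv2.imwrite(f'pics/{f}.png',p); np.savez(f'pics/{f}.npz',p=p,d=d,ee=o['ee_pos'],rot=o['tcp_rot']); return p,d
def world(n,d,u,v):
    m=bot.camera_model(n); z=d[v,u]; c=np.array([(u-m['cx'])/m['fx']*z,(v-m['cy'])/m['fy']*z,z])
    return np.array(m['origin'])+A(m)@c
def A(m):
    a=np.array(m['attitude']); return a if a.shape==(3,3) else R.from_euler('xyz',a,degrees=True).as_matrix()
E
python3 - <<'E'
from h import *
for n in('scene','top','wrist'):
    print(bot.camera_model(n)); 
snap('scene','s0');snap('top','t0')
print(bot.get_obs())
E
```

```text
pics
{'fx': 369.30259601919727, 'fy': 369.30259601919727, 'cx': 254.69519043192926, 'cy': 189.76425486327767, 'origin': array([ 1.1019308 , -0.38348041,  1.05473651]), 'attitude': array([-143.84938918,    0.86592991,   51.92439802])}
{'fx': 381.77927110309224, 'fy': 381.77927110309224, 'cx': 248.74193772762018, 'cy': 193.93617340026228, 'origin': array([0.3927319 , 0.03292719, 1.05506906]), 'attitude': array([-1.70318786e+02,  8.73095927e-02, -9.02776463e+01])}
{'fx': 297.3186396354542, 'fy': 297.3186396354542, 'cx': 260.65635154021754, 'cy': 194.93502276471813, 'mount': array([[-8.55061178e-04, -3.22592017e-01,  9.46537722e-01,
        -1.43911918e-01],
       [-1.10204338e-04, -9.46538032e-01, -3.22592222e-01,
         8.35763182e-02],
       [ 9.99999628e-01, -3.80148648e-04,  7.73796885e-04,
        -9.24098456e-06],
       [ 0.00000000e+00,  0.00000000e+00,  0.00000000e+00,
         1.00000000e+00]])}
{'time': 0.1, 'q': array([7.27089955e+01, 5.00863045e+00, 1.00377765e+01, 9.51005063e+01,
       2.96367971e-03, 9.00017636e+01]), 'qd': array([ 0.07385237, -0.04611573,  0.19952841, -0.01358806, -0.12901176,
        0.06631024]), 'joint_efforts': array([ 1.06749158e-03, -5.21560585e+01,  4.65651655e+01,  1.60235079e-02,
        4.63880906e-05,  2.63646632e-05]), 'ee_pos': array([0.16339445, 0.52493902, 0.23063653]), 'tcp_rot': array([ 177.62356781,   89.9285782 , -109.6692021 ]), 'wrist_force': array([ 0.14241837, -0.22130334, -0.50424065]), 'torque': array([-0.06165785,  0.01124552,  0.06911949]), 'opening': 0.08510948249372952}
```

View pics/s0.png

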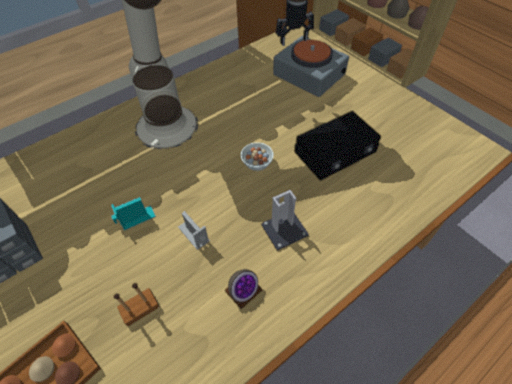

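View pics/t0.png

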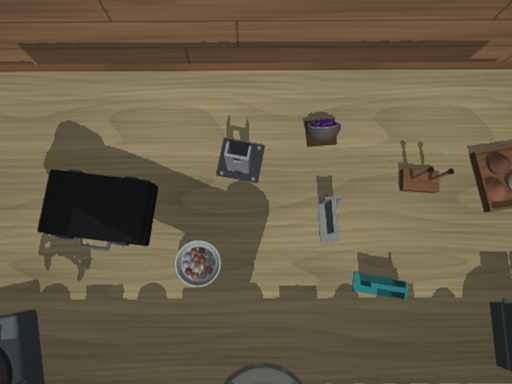

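Run:
```python
from h import *
t=np.load('pics/t0.npz');s=np.load('pics/s0.npz')
a=cv2.resize(t['p'][120:260,200:360],None,fx=5,fy=5,interpolation=cv2.INTER_CUBIC)[:600]
cv2.imwrite('pics/t0c.png',a[:, :800])
a=cv2.resize(s['p'][170:270,170:320],None,fx=5,fy=5,interpolation=cv2.INTER_CUBIC)
cv2.imwrite('pics/s0c.png',a)
for nm,n in (('top',t),('scene',s)):
    m=bot.camera_model(nm);d=n['d'];v,u=np.mgrid[:384,:512]
    P=np.stack([(u-m['cx'])/m['fx']*d,(v-m['cy'])/m['fy']*d,d],-1)@A(m).T+np.array(m['origin'])
    np.save(f'pics/{nm}P.npy',P)
    print(nm,P[100 if nm=='top' else 250,200 if nm=='top' else 330])
P=np.load('pics/topP.npy')
for nm,(u0,u1,v0,v1) in dict(up=(210,275,130,190),br=(305,350,180,250)).items():
    Q=P[v0:v1,u0:u1].reshape(-1,3);
    for lo,hi in((.006,.03),(.03,.08),(.08,.12),(.12,.2)):
        q=Q[(Q[:,2]>lo)&(Q[:,2]<hi)]
        if len(q)>5:
            r=cv2.minAreaRect((q[:,:2]*1000).astype(np.float32)); print(nm,lo,len(q),r,q[:,2].max(),np.median(q[:,2]))
```

```text
top [0.85176419 0.17478634 0.00138839]
scene [ 0.81850828  0.11996606 -0.00108429]
up 0.006 1154 ((682.0200805664062, 47.27749252319336), (137.41041564941406, 150.5945587158203), 79.5230712890625) 0.029410994451816608 0.010279476676293808
up 0.03 109 ((649.4548950195312, 61.34648895263672), (60.12594985961914, 35.789283752441406), 74.78866577148438) 0.07985203883099157 0.05822274320946508
up 0.08 119 ((650.4088745117188, 61.07493591308594), (59.806671142578125, 33.81776809692383), 75.07913970947266) 0.11993791290194256 0.10353264231576376
up 0.12 209 ((652.12841796875, 61.872318267822266), (60.49025344848633, 34.286617279052734), 78.71602630615234) 0.166184263754378 0.16001357318506726
br 0.006 155 ((478.09649658203125, -164.5460205078125), (136.984619140625, 65.03292083740234), 19.563411712646484) 0.029974155973089944 0.008152207306939774
br 0.03 191 ((513.9356689453125, -175.25320434570312), (44.13890838623047, 102.42115020751953), 80.3194580078125) 0.07992168750140927 0.058099916009001995
br 0.08 239 ((505.9858703613281, -180.84376525878906), (89.676513671875, 43.508201599121094), 0.0019390091765671968) 0.098271059248353 0.09211374474832834
```

View pics/t0c.png

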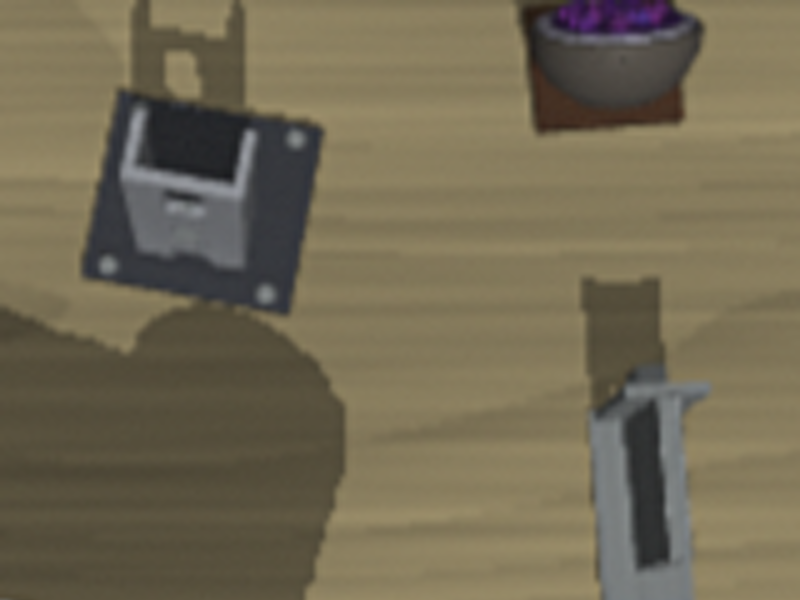

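View pics/s0c.png

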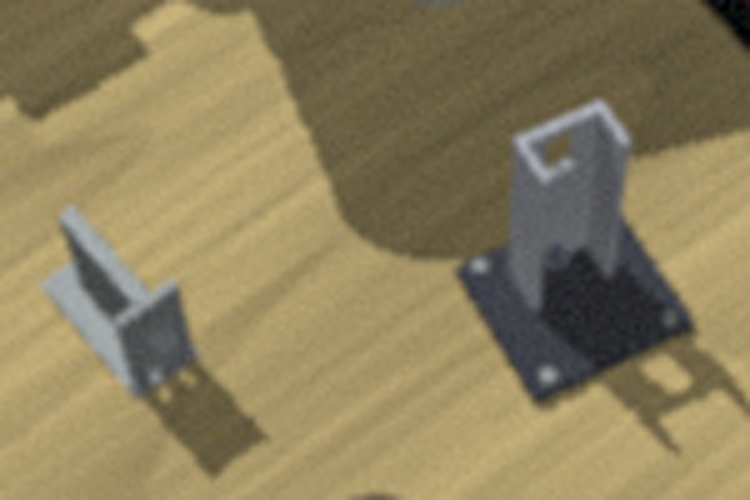

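Run:
```python
from h import *
T=np.load('pics/topP.npy');S=np.load('pics/sceneP.npy')
def rect(q):
    return cv2.minAreaRect((q[:,:2]*1000).astype(np.float32))
Q=T[130:190,210:275].reshape(-1,3)
foot=Q[abs(Q[:,2]-.0105)<.003]; print('foot top',len(foot),rect(foot))
Q2=S[180:255,250:320].reshape(-1,3)
foot=Q2[abs(Q2[:,2]-.0105)<.0025]; print('foot scn',len(foot),rect(foot))
for nm,q in(('t',Q),('s',Q2)):
    e=q[abs(q[:,2]-.162)<.004]; 
    print(nm,'topedge',len(e),rect(e),np.median(e[:,2]))
# front face plane from top camera: points z .03-.15, fit plane
q=Q[(Q[:,2]>.03)&(Q[:,2]<.15)]
for it in range(8):
    c=q.mean(0);n=np.linalg.svd(q-c)[2][2]; r=(q-c)@n; q=q[abs(r)<max(2*np.std(r),.0015)]
print('face',len(q),c,n*np.sign(n[0]),np.degrees(np.arctan2(n[1],n[0])),np.std(r))
B=T[175:255,300:355].reshape(-1,3); B2=S[205:255,170:215].reshape(-1,3)
for nm,q in(('t',B),('s',B2)):
    e=q[abs(q[:,2]-.092)<.004]; print(nm,'rib top',len(e),rect(e),np.median(e[:,2]))
    e=e[np.abs(e[:,0]-.51)<.2]; c=e.mean(0)
    e=q[abs(q[:,2]-.004)<.0025];print('base',len(e))
    # rib top line fit RANSAC-like
    e=q[abs(q[:,2]-.092)<.004]
    for x0 in np.arange(.43,.57,.01):
        k=e[abs(e[:,0]-x0)<.005]
        if len(k): print('%.3f n%d y %.4f..%.4f z%.4f'%(x0,len(k),k[:,1].min(),k[:,1].max(),np.median(k[:,2])))
```

```text
foot top 1002 ((669.577880859375, 58.22759246826172), (119.69011688232422, 121.5834732055664), 78.8359146118164)
foot scn 387 ((673.4666748046875, 54.867149353027344), (119.17265319824219, 109.1191635131836), 78.23883819580078)
t topedge 117 ((651.9727172851562, 61.825035095214844), (59.85435485839844, 33.793785095214844), 79.48102569580078) 0.16199839579740216
s topedge 60 ((654.3577270507812, 59.35884475708008), (61.48934555053711, 34.97636413574219), 80.92826843261719) 0.15920570199531692
face 225 [0.63609727 0.06429431 0.09127676] [ 0.98173597 -0.19024487 -0.00117392] 169.0329172435475 0.00047240299933719104
t rib top 209 ((505.9858703613281, -180.84376525878906), (89.676513671875, 43.508201599121094), 0.0019390091765671968) 0.09241127806955052
base 1373
0.460 n9 y -0.1879..-0.1786 z0.0932
0.470 n19 y -0.1892..-0.1779 z0.0932
0.480 n20 y -0.1893..-0.1779 z0.0918
0.490 n19 y -0.1895..-0.1775 z0.0923
0.500 n19 y -0.1874..-0.1768 z0.0925
0.510 n20 y -0.1876..-0.1771 z0.0923
0.520 n19 y -0.1883..-0.1763 z0.0922
0.530 n19 y -0.1860..-0.1756 z0.0925
0.540 n18 y -0.1988..-0.1761 z0.0930
0.550 n47 y -0.2026..-0.1591 z0.0923
s rib top 102 ((509.4908447265625, -188.9439697265625), (89.04956817626953, 41.33509063720703), 6.5109453201293945) 0.09022845842086413
base 143
0.460 n2 y -0.1898..-0.1824 z0.0900
0.470 n11 y -0.1927..-0.1815 z0.0903
0.480 n10 y -0.1906..-0.1805 z0.0904
0.490 n7 y -0.1894..-0.1824 z0.0897
0.500 n10 y -0.1909..-0.1815 z0.0902
0.510 n9 y -0.1910..-0.1803 z0.0900
0.520 n9 y -0.1905..-0.1802 z0.0910
0.530 n9 y -0.1899..-0.1787 z0.0893
0.540 n7 y -0.1867..-0.1798 z0.0897
0.550 n28 y -0.2049..-0.1637 z0.0902
```

Run:
```python
from h import *
o=bot.get_obs(); M=R.from_euler('xyz',o['tcp_rot'],degrees=True).as_matrix(); print(M.round(3))
T=np.load('pics/topP.npy')
B=T[175:255,300:355].reshape(-1,3)
e=B[abs(B[:,2]-.092)<.004]
k=e[(e[:,0]>.465)&(e[:,0]<.535)&(e[:,1]>-.192)&(e[:,1]<-.174)]
p=np.polyfit(k[:,0],k[:,1],1);print('rib yaw',np.degrees(np.arctan(p[0])),np.polyval(p,.503))
k=e[e[:,0]>.543];k=k[(k[:,1]<-.192)|(k[:,1]>-.172)]
p=np.polyfit(k[:,1],k[:,0],1);print('plate yaw',-np.degrees(np.arctan(p[0])),p,k[:,1].min(),k[:,1].max(),k[:,0].min(),k[:,0].max())
b=B[(abs(B[:,2]-.004)<.003)]
print(np.percentile(B[:,2],[1,20,40,50]))
# mid-level points: base plate z .003-.007 
b=B[(B[:,2]>.0025)&(B[:,2]<.008)]
print(len(b),cv2.minAreaRect((b[:,:2]*1000).astype(np.float32)))
```

```text
[[-0.    -0.955  0.297]
 [-0.001  0.297  0.955]
 [-1.     0.    -0.001]]
rib yaw 2.073706030621936 -0.18245310482907756
plate yaw 0.779806954472077 [-0.01361104  0.54534466] -0.2025965316994552 -0.15908832238665688 0.5449459465833104 0.5508238018689147
[-0.0037265  -0.00078396  0.00052193  0.00112741]
863 ((515.0991821289062, -183.85232543945312), (151.89181518554688, 223.04234313964844), 88.45838165283203)
```

Request:
play_rows:
  rows:
    - [[0,-55.6,-56.7],-19.3,8.5]
    - [[0,-55.6,-56.7],-19.3,8.5]
    - [[0,-55.6,-56.7],-19.3,8.5]
    - [[0,-55.6,-56.7],-19.3,8.5]
    - [[0,-55.6,-56.7],-19.3,8.5]
    - [[0,-55.6,-56.7],-19.3,8.5]
    - [[0,-55.6,-56.7],-19.3,8.5]
    - [[0,-55.6,-56.7],-19.3,8.5]
    - [[0,-55.6,-56.7],-19.3,8.5]
    - [[0,-55.6,-56.7],-19.3,8.5]
    - [[0,-55.6,-56.7],-19.3,8.5]
    - [[0,-55.6,-56.7],-19.3,8.5]

```text
time: 1.1
ee_pos: [0.3915, 0.0789, 0.2313]
tcp_rot: [-67.3, 90.0, 24.7]
wrist_force: [1.2, 1.4, -0.6]
opening: 0.0851
```

```bash
cat >> h.py <<'E'
def delta(x,y,z,az):
    """world TCP target, jaw azimuth -> row numbers (uses measured pose)"""
    o=bot.get_obs(); M=R.from_euler('xyz',o['tcp_rot'],degrees=True).as_matrix()
    s=M.T@(np.array([x,y,z])-o['ee_pos'])*100; a=np.degrees(np.arctan2(M[1,2],M[0,2]))
    print('t',o['time'],'ee',o['ee_pos'].round(4),'az',round(a,2),'tilt',M[:,0].round(4),'q',o['q'].round(1),'F',o['wrist_force'].round(2),'open',round(o['opening'],4))
    print('row',s.round(2),'turn',round((a-az+180)%360-180,2))
E
python3 -c "
from h import *
delta(.525,-.1817,.231,92)"
```

```text
t 1.1 ee [0.3915 0.0789 0.2313] az 92.01 tilt [ 4.e-04  2.e-04 -1.e+00] q [ 11.4 -15.5  -8.8  96.6   0.    9.4] F [ 1.24  1.41 -0.6 ] open 0.0851
row [  0.03 -12.43 -26.52] turn 0.01
```

Request:
play_rows:
  rows:
    - [[0,-12.0,-24.5],0,8.5]
    - [[0,-12.0,-24.5],0,8.5]
    - [[0,-12.0,-24.5],0,8.5]
    - [[0,-12.0,-24.5],0,8.5]
    - [[0,-12.0,-24.5],0,8.5]
    - [[0,-12.0,-24.5],0,8.5]
    - [[0,-12.0,-24.5],0,8.5]
    - [[0,-12.0,-24.5],0,8.5]
    - [[0,-12.0,-24.5],0,8.5]

```text
time: 1.85
ee_pos: [0.5197, -0.1606, 0.2302]
tcp_rot: [67.2, 89.9, 159.1]
wrist_force: [-0.5, 0.7, -0.0]
opening: 0.0848
```

```bash
python3 -c "
from h import *
delta(.525,-.1817,.231,92)
snap('wrist','w1')"
```

```text
t 1.85 ee [ 0.5197 -0.1606  0.2302] az 91.89 tilt [-2.e-03  8.e-04 -1.e+00] q [-17.2   4.2   9.2  95.1   0.  -19.1] F [-0.51  0.74 -0.02] open 0.0848
row [-0.08 -0.46 -2.13] turn -0.11
```

View pics/w1.png

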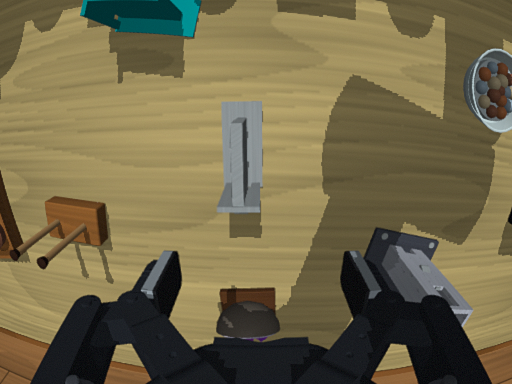

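```bash
cat >> h.py <<'E'
def wristP(f):
    n=np.load(f'pics/{f}.npz'); m=bot.camera_model('wrist'); d=n['d'].astype(float); v,u=np.mgrid[:384,:512]
    a=(u-m['cx'])/m['fx'];b=(v-m['cy'])/m['fy'];th=np.hypot(a,b)+1e-9;k=np.tan(np.minimum(th,1.5))/th
    C=np.stack([a*k*d,b*k*d,d],-1); mt=np.array(m['mount'])
    M=R.from_euler('xyz',n['rot'],degrees=True).as_matrix()
    Tt=C@mt[:3,:3].T+mt[:3,3]
    return Tt@M.T+n['ee']
E
python3 - <<'E'
from h import *
P=wristP('w1')
print(P[150,300],P[60,250])
Q=P[90:220,205:275].reshape(-1,3)
for lo,hi in((.003,.01),(.085,.1)):
    e=Q[(Q[:,2]>lo)&(Q[:,2]<hi)]; print(len(e),np.median(e[:,2]),cv2.minAreaRect((e[:,:2]*1000).astype(np.float32)))
e=Q[(Q[:,2]>.085)&(Q[:,2]<.1)]
k=e[(e[:,0]<.535)]
p=np.polyfit(k[:,0],k[:,1],1);print('rib',np.degrees(np.arctan(p[0])),np.polyval(p,.503),k[:,0].min(),e[:,0].max())
U=P[225:325,340:475].reshape(-1,3); U=U[abs(U[:,2]-.0105)<.003]; print('foot',len(U),cv2.minAreaRect((U[:,:2]*1000).astype(np.float32)))
U=P[225:325,340:475].reshape(-1,3); U=U[abs(U[:,2]-.162)<.004]; print('uptop',len(U),cv2.minAreaRect((U[:,:2]*1000).astype(np.float32)))
U=P[225:325,340:475].reshape(-1,3); q=U[(U[:,2]>.03)&(U[:,2]<.15)]
for it in range(8):
    c=q.mean(0);n=np.linalg.svd(q-c)[2][2]; r=(q-c)@n; q=q[abs(r)<max(2*np.std(r),.0015)]
print('face',len(q),c,n*np.sign(n[0]),np.std(r),'d',c@n*np.sign(n[0]))
E
```

```text
[ 0.50041095 -0.11048344  0.00251691] [ 0.38911747 -0.1772715   0.00090519]
2247 0.005310011589243352 ((509.28070068359375, -186.8118438720703), (87.57441711425781, 162.3174285888672), 87.53759765625)
1356 0.09316050213752408 ((505.404296875, -184.153076171875), (89.57447814941406, 43.7168083190918), 1.9211935997009277)
rib 2.0133773451372305 -0.1839819311480389 0.46051927774903034 0.550778532126194
foot 1507 ((666.309326171875, 57.52339172363281), (121.55326080322266, 104.87642669677734), 78.52450561523438)
uptop 203 ((642.5864868164062, 78.81349182128906), (44.41691207885742, 21.676637649536133), 45.108123779296875)
face 1428 [0.63568604 0.05955825 0.09098555] [ 0.98675575 -0.16200894 -0.00813617] 0.0015179136842185248 d 0.6168776087312463
```

```bash
python3 -c "
from h import *
delta(.525,-.1823,.062,92)"
```

```text
t 1.9 ee [ 0.5194 -0.1596  0.2307] az 91.96 tilt [-1.4e-03  6.0e-04 -1.0e+00] q [-17.1   4.1   9.1  95.1   0.  -19. ] F [0.4  0.53 0.72] open 0.085
row [16.87 -0.5  -2.29] turn -0.04
```

Request:
play_rows:
  rows:
    - [[0,-0.5,-2.3],0,8.5]
    - [[3,-0.5,-2.3],0,8.5]
    - [[6,-0.5,-2.3],0,8.5]
    - [[9.5,-0.5,-2.3],0,8.5]
    - [[13,-0.5,-2.3],0,8.5]
    - [[15.5,-0.5,-2.3],0,8.5]
    - [[16.8,-0.5,-2.3],0,8.5]
    - [[16.8,-0.5,-2.3],0,8.5]
    - [[16.8,-0.5,-2.3],0,8.5]

```text
time: 2.65
ee_pos: [0.5256, -0.1817, 0.0643]
tcp_rot: [-107.2, 90.0, -15.1]
wrist_force: [-0.1, -0.2, 0.7]
opening: 0.0851
```

```bash
python3 -c "
from h import *
delta(.525,-.1823,.062,92)
snap('wrist','w2')"
```

```text
t 2.65 ee [ 0.5256 -0.1817  0.0643] az 92.06 tilt [ 3.e-04 -1.e-04 -1.e+00] q [-19.1   5.8  -7.5  76.7   0.  -21.1] F [-0.14 -0.18  0.69] open 0.0851
row [ 0.23  0.06 -0.05] turn 0.06
```

View pics/w2.png

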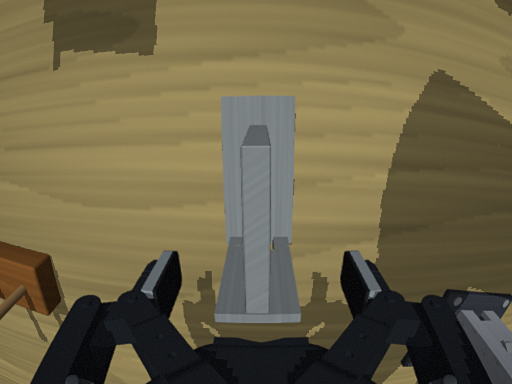

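Request:
play_rows:
  rows:
    - [[0,0,0],0,4]
    - [[0,0,0],0,2.2]
    - [[0,0,0],0,1.6]
    - [[0,0,0],0,1.2]
    - [[0,0,0],0,0.8]
    - [[0,0,0],0,0.5]
    - [[0,0,0],0,0.5]
    - [[0,0,0],0,0.5]
    - [[0,0,0],0,0.5]
    - [[0,0,0],0,0.5]
  squeeze: 60

```text
time: 3.53
ee_pos: [0.5256, -0.1825, 0.0634]
tcp_rot: [-144.8, 90.0, -52.8]
wrist_force: [0.6, -1.1, 1.3]
opening: 0.0112
```

```bash
python3 -c "
from h import *
delta(.525,-.1823,.062,92)
snap('wrist','w3')
P=wristP('w3');Q=P[90:325,205:305].reshape(-1,3);e=Q[(Q[:,2]>.085)&(Q[:,2]<.1)]
print(cv2.minAreaRect((e[:,:2]*1000).astype(np.float32)),e.max(0),e.min(0))
"
```

```text
t 3.5333 ee [ 0.5256 -0.1825  0.0634] az 92.0 tilt [ 2.e-04 -2.e-04 -1.e+00] q [-19.1   5.9  -7.5  76.6  -0.  -21.1] F [ 0.61 -1.14  1.34] open 0.0112
row [0.14 0.06 0.03] turn 0.0
((506.7406005859375, -185.87310791015625), (90.61026000976562, 37.487674713134766), 15.292826652526855) [ 0.55177595 -0.16354034  0.09999602] [ 0.46054666 -0.20180503  0.0850082 ]
```

View pics/w3.png

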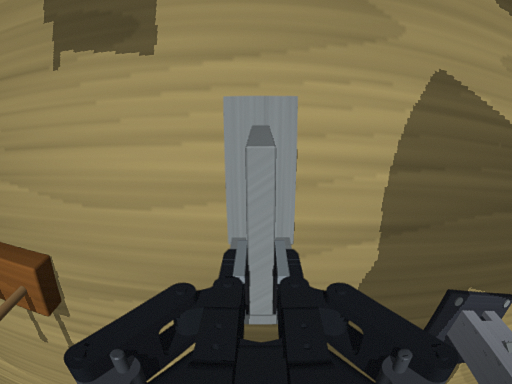

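```bash
python3 -c "
from h import *
delta(.572,.0768,.157,79)"
```

```text
t 3.5833 ee [ 0.5256 -0.1825  0.0634] az 92.0 tilt [ 1.e-04 -1.e-04 -1.e+00] q [-19.1   5.9  -7.5  76.6  -0.  -21.2] F [-0.54 -0.99  2.16] open 0.0108
row [-9.36 -5.55 25.75] turn 13.0
```

Request:
play_rows:
  rows:
    - [[-1,0,0],0,0.5]
    - [[-2.5,0,0],0,0.5]
    - [[-4.5,0,0],0,0.5]
    - [[-6.5,0,0],0,0.5]
    - [[-8.2,0,0],0,0.5]
    - [[-9.4,0,0],0,0.5]
    - [[-9.4,0,0],0,0.5]
    - [[-9.4,0,0],0,0.5]

```text
time: 4.25
ee_pos: [0.5257, -0.1824, 0.1574]
tcp_rot: [-101.3, 90.0, -9.2]
wrist_force: [-0.2, 0.1, -2.8]
opening: 0.0108
```

```bash
python3 -c "
from h import *
delta(.572,.0768,.157,79)
snap('wrist','w4')"
```

```text
t 4.25 ee [ 0.5257 -0.1824  0.1574] az 92.01 tilt [ 4.e-04 -1.e-04 -1.e+00] q [-19.1   5.    1.9  86.9   0.  -21.1] F [-0.24  0.06 -2.84] open 0.0108
row [ 0.04 -5.54 25.74] turn 13.01
```

View pics/w4.png

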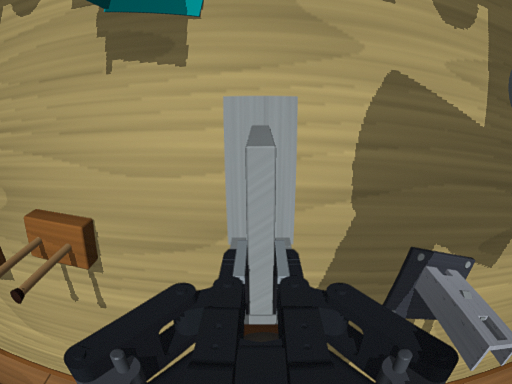

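Request:
play_rows:
  rows:
    - [[0,-3,5],0,0.5]
    - [[0,-4.5,9],3,0.5]
    - [[0,-5.5,13],6,0.5]
    - [[0,-5.5,17],9,0.5]
    - [[0,-5.5,20.5],12,0.5]
    - [[0,-5.5,23.5],13,0.5]
    - [[0,-5.5,25],13,0.5]
    - [[0,-5.5,25.7],13,0.5]
    - [[0,-5.5,25.7],13,0.5]
    - [[0,-5.5,25.7],13,0.5]

```text
time: 5.13
ee_pos: [0.5712, 0.0759, 0.1564]
tcp_rot: [121.6, 89.9, -159.3]
wrist_force: [-0.1, -0.2, -3.0]
opening: 0.0108
```

Run:
```python
from h import *
delta(.572,.0768,.157,79)
snap('wrist','w5');t=snap('top','t5')[0];s=snap('scene','s5')[0]
cv2.imwrite('pics/t5c.png',cv2.resize(t[120:220,190:300],None,fx=6,fy=6,interpolation=cv2.INTER_CUBIC))
cv2.imwrite('pics/s5c.png',cv2.resize(s[160:260,220:330],None,fx=6,fy=6,interpolation=cv2.INTER_CUBIC))
```

```text
t 5.1333 ee [0.5712 0.0759 0.1564] az 79.03 tilt [-1.5e-03 -5.0e-04 -1.0e+00] q [ 7.6  7.8  4.8 87.1 -0.  18.5] F [-0.11 -0.19 -3.  ] open 0.0108
row [-0.06 -0.07  0.11] turn 0.03
```

View pics/t5c.png

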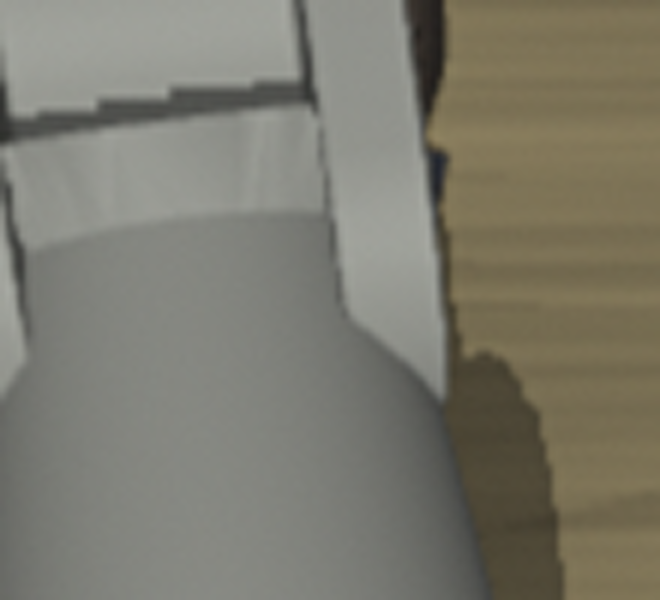

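View pics/s5c.png

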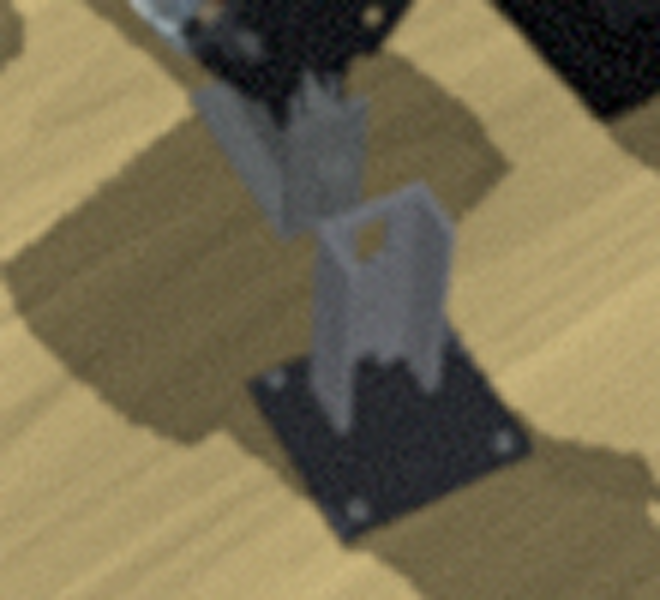

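View pics/w5.png

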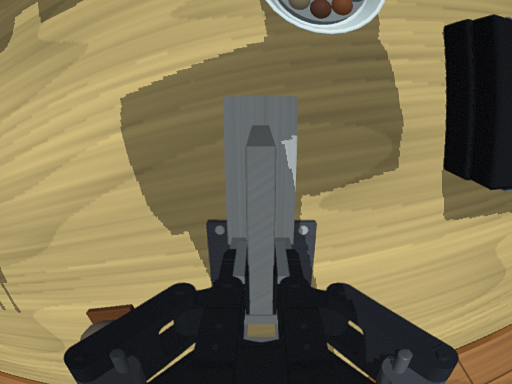

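Run:
```python
from h import *
n=np.load('pics/w5.npz');p=n['p']
cv2.imwrite('pics/w5c.png',cv2.resize(p[205:365,180:345],None,fx=4.5,fy=3.7,interpolation=cv2.INTER_CUBIC)[:600])
P=wristP('w5')
U=P[210:262,195:330].reshape(-1,3); U=U[abs(U[:,2]-.0105)<.006]; 
M=R.from_euler('xyz',n['rot'],degrees=True).as_matrix()
L=(U-n['ee'])@M
print(len(U),L[:,2].min(),L[:,2].max(),np.median(U[:,2]))
for a,b in((313,318),(319,326),(330,336),(337,345)):
    print(a,[tuple(P[a,c].round(3)) for c in range(240,286,6)])
```

```text
1652 -0.05978006985246852 0.060883442564687966 0.011233567482138329
313 [(np.float64(0.56), np.float64(0.071), np.float64(0.217)), (np.float64(0.581), np.float64(0.067), np.float64(0.194)), (np.float64(0.588), np.float64(0.068), np.float64(0.186)), (np.float64(0.588), np.float64(0.071), np.float64(0.186)), (np.float64(0.59), np.float64(0.074), np.float64(0.185)), (np.float64(0.59), np.float64(0.077), np.float64(0.186)), (np.float64(0.583), np.float64(0.081), np.float64(0.195)), (np.float64(0.56), np.float64(0.086), np.float64(0.221))]
319 [(np.float64(0.563), np.float64(0.07), np.float64(0.218)), (np.float64(0.591), np.float64(0.065), np.float64(0.187)), (np.float64(0.592), np.float64(0.067), np.float64(0.186)), (np.float64(0.593), np.float64(0.071), np.float64(0.186)), (np.float64(0.593), np.float64(0.074), np.float64(0.187)), (np.float64(0.593), np.float64(0.077), np.float64(0.186)), (np.float64(0.594), np.float64(0.08), np.float64(0.186)), (np.float64(0.562), np.float64(0.085), np.float64(0.222))]
330 [(np.float64(0.563), np.float64(0.07), np.float64(0.224)), (np.float64(0.633), n
[... 164 characters left out ...]
64(0.782), np.float64(0.04), np.float64(0.001)), (np.float64(0.783), np.float64(0.048), np.float64(0.001)), (np.float64(0.638), np.float64(0.074), np.float64(0.149)), (np.float64(0.566), np.float64(0.085), np.float64(0.223))]
337 [(np.float64(0.566), np.float64(0.07), np.float64(0.224)), (np.float64(0.634), np.float64(0.054), np.float64(0.157)), (np.float64(0.634), np.float64(0.058), np.float64(0.157)), (np.float64(0.636), np.float64(0.062), np.float64(0.156)), (np.float64(0.637), np.float64(0.066), np.float64(0.156)), (np.float64(0.637), np.float64(0.07), np.float64(0.157)), (np.float64(0.638), np.float64(0.074), np.float64(0.157)), (np.float64(0.566), np.float64(0.085), np.float64(0.227))]
```

View pics/w5c.png

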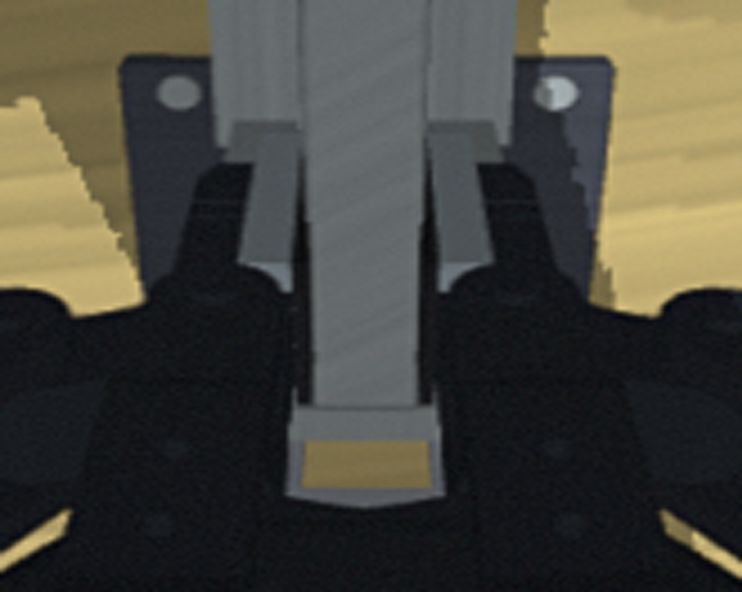

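Request:
play_rows:
  rows:
    - [[0,-0.4,0.05],0,0.5]
    - [[0,-1,0.05],0,0.5]
    - [[0,-1.5,0.05],0,0.5]
    - [[0,-2,0.05],0,0.5]
    - [[0,-2.4,0.05],0,0.5]
    - [[0,-2.8,0.05],0,0.5]
    - [[0,-3.1,0.05],0,0.5]
    - [[0,-3.1,0.05],0,0.5]

```text
time: 5.95
ee_pos: [0.6026, 0.0708, 0.1571]
tcp_rot: [129.8, 90.0, -151.2]
wrist_force: [-1.2, 0.1, -2.4]
opening: 0.0112
```

Run:
```python
from h import *
delta(.6106,.0693,.157,79)
n=snap('wrist','w6')[0]
s=snap('scene','s6')[0]
cv2.imwrite('pics/w6c.png',cv2.resize(n[205:365,180:345],None,fx=4.5,fy=3.7,interpolation=cv2.INTER_CUBIC)[:600])
cv2.imwrite('pics/s6c.png',cv2.resize(s[160:260,220:330],None,fx=6,fy=6,interpolation=cv2.INTER_CUBIC))
```

```text
t 5.95 ee [0.6026 0.0708 0.1571] az 79.0 tilt [-1.e-04 -1.e-04 -1.e+00] q [ 6.7 11.9  9.7 87.7 -0.  17.7] F [-1.22  0.1  -2.4 ] open 0.0112
row [ 0.   -0.82  0.  ] turn 0.0
```

View pics/w6c.png

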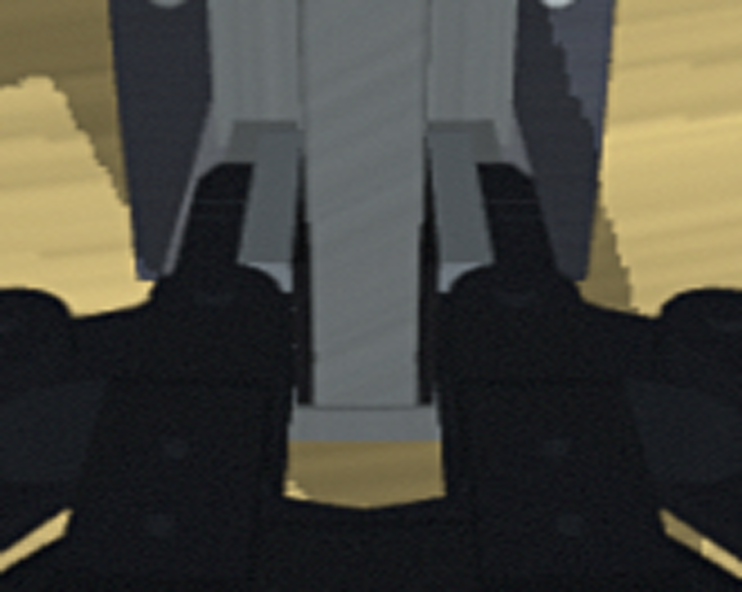

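View pics/s6c.png

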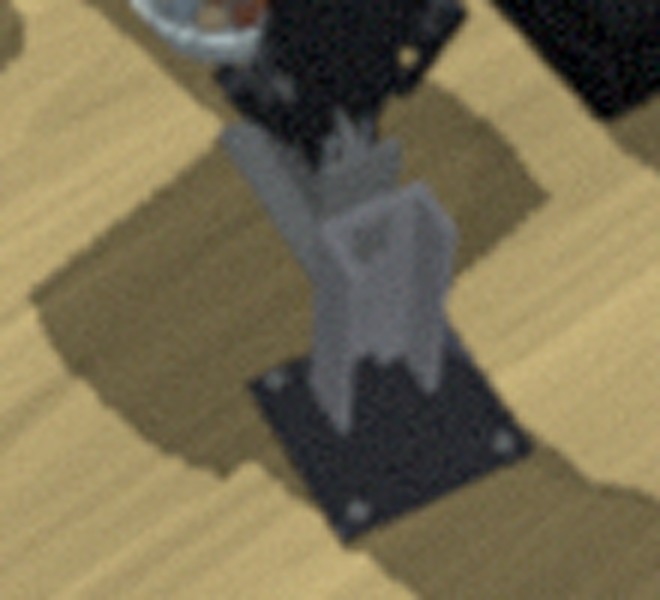

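Request:
play_rows:
  rows:
    - [[0,-0.15,0],0,0.5]
    - [[0,-0.3,0],0,0.5]
    - [[0,-0.4,0],0,0.5]
    - [[0,-0.5,0],0,0.5]
    - [[0,-0.5,0],0,0.5]

```text
time: 6.47
ee_pos: [0.6071, 0.07, 0.1573]
tcp_rot: [-107.4, 90.0, -28.4]
wrist_force: [-0.2, -1.0, -2.8]
opening: 0.0112
```

Request:
play_rows:
  rows:
    - [[0,-0.08,0],0,0.5]
    - [[0,-0.15,0],0,0.5]
    - [[0,-0.15,0],0,0.5]

```text
time: 6.72
ee_pos: [0.6085, 0.0697, 0.1573]
tcp_rot: [123.7, 90.0, -157.3]
wrist_force: [0.5, 0.7, -2.6]
opening: 0.0108
```

Request:
play_rows:
  rows:
    - [[0,-0.05,0],0,0.5]
    - [[0,-0.1,0],0,0.5]
    - [[0,-0.1,0],0,0.5]

```text
time: 6.97
ee_pos: [0.6095, 0.0695, 0.1573]
tcp_rot: [-65.0, 90.0, 14.0]
wrist_force: [-0.1, -0.7, -2.1]
opening: 0.0109
```

Request:
play_rows:
  rows:
    - [[0,-0.05,0],0,0.5]
    - [[0,-0.1,0],0,0.5]
    - [[0,-0.1,0],0,0.5]

```text
time: 7.22
ee_pos: [0.6104, 0.0693, 0.1573]
tcp_rot: [105.3, 90.0, -175.7]
wrist_force: [0.6, -0.0, -2.8]
opening: 0.0114
```

Request:
play_rows:
  rows:
    - [[0,-0.05,0],0,0.5]
    - [[0,-0.1,0],0,0.5]
    - [[0,-0.1,0],0,0.5]

```text
time: 7.47
ee_pos: [0.6113, 0.0691, 0.1573]
tcp_rot: [93.7, 90.0, 172.7]
wrist_force: [-0.7, -0.3, -2.4]
opening: 0.011
```

Request:
play_rows:
  rows:
    - [[0,-0.05,0],0,0.5]
    - [[0,-0.1,0],0,0.5]
    - [[0,-0.1,0],0,0.5]

```text
time: 7.72
ee_pos: [0.6114, 0.0691, 0.1573]
tcp_rot: [88.9, 89.9, 167.9]
wrist_force: [-5.6, 2.4, -0.4]
opening: 0.0109
```

Request:
play_rows:
  rows:
    - [[0,-0.05,0],0,0.5]
    - [[0,-0.1,0],0,0.5]
    - [[0,-0.1,0],0,0.5]

```text
time: 7.97
ee_pos: [0.6114, 0.0691, 0.1574]
tcp_rot: [90.4, 89.8, 169.4]
wrist_force: [-11.6, 2.4, 1.9]
opening: 0.0106
```

Request:
play_rows:
  rows:
    - [[0,0.17,0],0,0.5]
    - [[0.2,0.17,0],0,0.5]
    - [[0.4,0.17,0],0,0.5]
    - [[0.6,0.17,0],0,0.5]
    - [[0.8,0.17,0],0,0.5]
    - [[0.8,0.17,0],0,0.5]

```text
time: 8.47
ee_pos: [0.6113, 0.069, 0.1485]
tcp_rot: [103.8, 89.9, -177.2]
wrist_force: [-3.5, 1.1, -4.3]
opening: 0.0114
```

Request:
play_rows:
  rows:
    - [[0.1,0,0],0,0.5]
    - [[0.2,0,0],0,0.5]
    - [[0.2,0,0],0,0.5]

```text
time: 8.72
ee_pos: [0.6113, 0.0691, 0.1471]
tcp_rot: [97.5, 90.0, 176.5]
wrist_force: [-5.4, 1.3, -2.9]
opening: 0.0111
```

Request:
play_rows:
  rows:
    - [[0.1,0,0],0,0.5]
    - [[0.2,0,0],0,0.5]
    - [[0.2,0,0],0,0.5]

```text
time: 8.97
ee_pos: [0.6113, 0.0691, 0.1451]
tcp_rot: [95.4, 90.0, 174.4]
wrist_force: [-5.7, 1.4, -1.5]
opening: 0.0109
```

Request:
play_rows:
  rows:
    - [[0.1,0,0],0,0.5]
    - [[0.2,0,0],0,0.5]
    - [[0.2,0,0],0,0.5]

```text
time: 9.22
ee_pos: [0.6113, 0.0691, 0.1431]
tcp_rot: [93.9, 90.0, 172.9]
wrist_force: [-4.7, 1.1, -1.5]
opening: 0.0107
```

Request:
play_rows:
  rows:
    - [[0,0.06,0],0,0.5]
    - [[0.1,0.06,0],0,0.5]
    - [[0.2,0.06,0],0,0.5]
    - [[0.2,0.06,0],0,0.5]

```text
time: 9.55
ee_pos: [0.6111, 0.0692, 0.1414]
tcp_rot: [-43.4, 90.0, 35.6]
wrist_force: [-3.3, 1.0, -0.6]
opening: 0.0109
```

Request:
play_rows:
  rows:
    - [[0.1,0,0],0,0.5]
    - [[0.2,0,0],0,0.5]
    - [[0.2,0,0],0,0.5]

```text
time: 9.8
ee_pos: [0.6107, 0.0693, 0.1395]
tcp_rot: [71.6, 90.0, 150.6]
wrist_force: [-5.9, 1.8, 2.2]
opening: 0.011
```

Request:
play_rows:
  rows:
    - [[0.1,0,0],0,0.5]
    - [[0.2,0,0],0,0.5]
    - [[0.2,0,0],0,0.5]

```text
time: 10.05
ee_pos: [0.6104, 0.0694, 0.1375]
tcp_rot: [77.4, 89.9, 156.4]
wrist_force: [-8.0, 1.4, 3.7]
opening: 0.0107
```

Request:
play_rows:
  rows:
    - [[0.1,0,0],0,0.5]
    - [[0.2,0,0],0,0.5]
    - [[0.2,0,0],0,0.5]

```text
time: 10.3
ee_pos: [0.6103, 0.0694, 0.1357]
tcp_rot: [71.4, 89.9, 150.4]
wrist_force: [-7.7, 2.3, 4.7]
opening: 0.0109
```

Request:
play_rows:
  rows:
    - [[-0.05,0,0],0,1.3]
    - [[-0.05,0,0],0,2]
    - [[-0.05,0,0],0,3]
    - [[-0.05,0,0],0,4]
    - [[-0.05,0,0],0,4]
    - [[-0.05,0,0],0,4]

```text
time: 10.8
ee_pos: [0.6112, 0.0691, 0.1357]
tcp_rot: [-105.2, 90.0, -26.2]
wrist_force: [-0.3, 0.2, 0.5]
opening: 0.0398
```

Run:
```python
from h import *
delta(.6106,.0693,.157,79)
n=snap('wrist','w7')[0]
s=snap('scene','s7')[0]
cv2.imwrite('pics/w7c.png',cv2.resize(n[180:365,180:345],None,fx=4,fy=3.2,interpolation=cv2.INTER_CUBIC)[:600])
cv2.imwrite('pics/s7c.png',cv2.resize(s[160:260,220:330],None,fx=6,fy=6,interpolation=cv2.INTER_CUBIC))
```

```text
t 10.8 ee [0.6112 0.0691 0.1357] az 79.0 tilt [ 2.e-04 -1.e-04 -1.e+00] q [ 6.5 13.1  8.6 85.5 -0.  17.5] F [-0.27  0.23  0.5 ] open 0.0398
row [-2.13  0.06  0.01] turn 0.0
```

View pics/w7c.png

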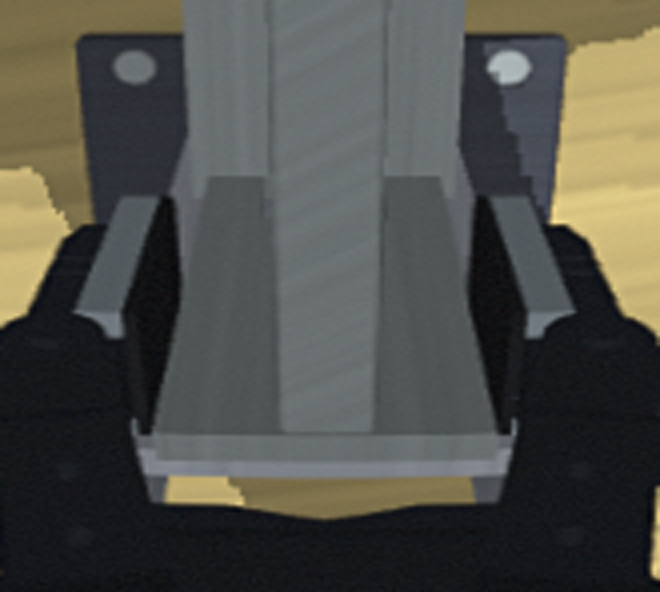

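View pics/s7c.png

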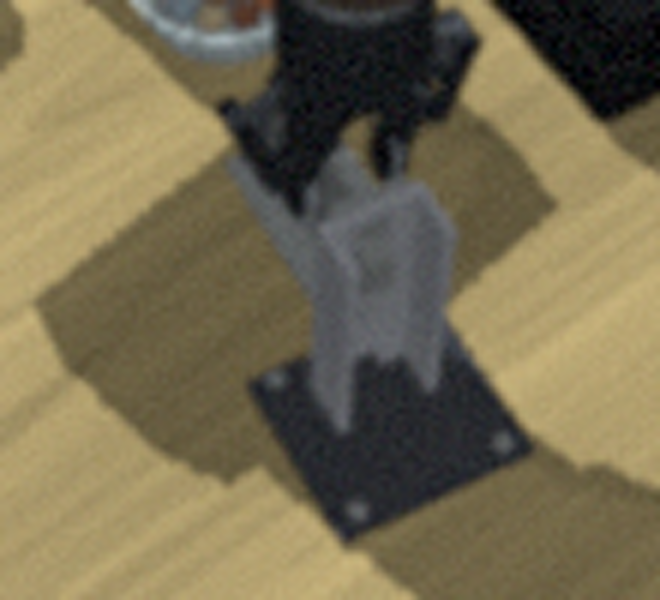

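Request:
play_rows:
  rows:
    - [[-1,0,0],0,4]
    - [[-2.5,0,0],0,4]
    - [[-4.2,0,0],0,4]
    - [[-4.6,0,0],0,3]
    - [[-4.6,-0.4,0],0,1]
    - [[-4.6,-0.8,0],0,0]
    - [[-4.6,-0.8,0],0,0]
    - [[-4.6,-0.8,0],0,0]
    - [[-4.6,-0.8,0],0,0]
    - [[-4.6,-0.8,0],0,0]
  squeeze: 40

```text
time: 11.73
ee_pos: [0.6187, 0.0676, 0.1812]
tcp_rot: [107.4, 89.9, -173.6]
wrist_force: [0.7, 0.4, -0.1]
opening: -0.0001
```

Run:
```python
from h import *
delta(.6106,.0693,.157,79)
n=snap('wrist','w8')[0]
cv2.imwrite('pics/w8c.png',cv2.resize(n[180:365,160:365],None,fx=3.9,fy=3.2,interpolation=cv2.INTER_CUBIC)[:600])
P=wristP('w8'); print([P[v,261].round(4) for v in range(130,330,15)])
```

```text
t 11.7333 ee [0.6187 0.0676 0.1812] az 79.01 tilt [-1.e-03 -1.e-04 -1.e+00] q [ 6.2 14.4 15.2 90.9 -0.  17.2] F [ 0.67  0.36 -0.11] open -0.0001
row [2.42 0.82 0.01] turn 0.01
[array([0.5538, 0.0806, 0.1673]), array([0.5616, 0.079 , 0.1682]), array([0.5696, 0.0775, 0.1685]), array([0.5783, 0.0758, 0.1665]), array([0.587 , 0.0741, 0.1661]), array([0.5954, 0.0725, 0.1672]), array([0.6048, 0.0707, 0.1666]), array([0.615 , 0.0687, 0.1655]), array([0.6072, 0.0702, 0.1979]), array([0.6073, 0.0701, 0.2114]), array([0.6096, 0.0696, 0.2198]), array([0.6174, 0.0681, 0.2203]), array([0.6268, 0.0663, 0.2195]), array([0.8425, 0.0249, 0.001 ])]
```

View pics/w8c.png

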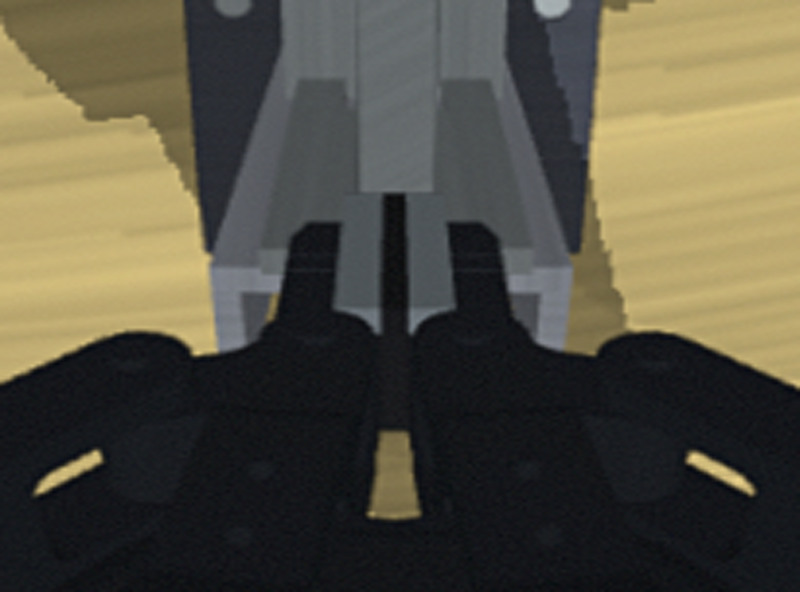

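Request:
play_rows:
  rows:
    - [[0.4,0,0],0,0]
    - [[0.8,0,0],0,0]
    - [[1.1,0,0],0,0]
    - [[1.3,0,0],0,0]
    - [[1.3,0,0],0,0]

```text
time: 12.2
ee_pos: [0.6186, 0.0676, 0.168]
tcp_rot: [107.0, 89.9, -174.0]
wrist_force: [-0.2, -0.4, -0.7]
opening: 0.0002
```

Request:
play_rows:
  rows:
    - [[0.1,0,0],0,0]
    - [[0.2,0,0],0,0]
    - [[0.2,0,0],0,0]

```text
time: 12.45
ee_pos: [0.6189, 0.0677, 0.1667]
tcp_rot: [-98.8, 90.0, -19.7]
wrist_force: [-0.4, 0.5, -0.2]
opening: -0.0
```

Request:
play_rows:
  rows:
    - [[0.1,0,0],0,0]
    - [[0.1,0,0],0,0]

```text
time: 12.62
ee_pos: [0.6189, 0.0676, 0.1657]
tcp_rot: [-2.7, 90.0, 76.3]
wrist_force: [-0.6, 0.0, 0.8]
opening: -0.0003
```

Request:
play_rows:
  rows:
    - [[0.1,0,0],0,0]
    - [[0.1,0,0],0,0]

```text
time: 12.78
ee_pos: [0.619, 0.0676, 0.165]
tcp_rot: [-72.1, 90.0, 6.9]
wrist_force: [-0.1, 0.1, 1.0]
opening: -0.0001
```

Request:
play_rows:
  rows:
    - [[0.1,0,0],0,0]
    - [[0.1,0,0],0,0]

```text
time: 12.95
ee_pos: [0.619, 0.0677, 0.1646]
tcp_rot: [-63.9, 89.9, 15.1]
wrist_force: [-1.1, 0.8, 5.2]
opening: 0.0001
```

Request:
play_rows:
  rows:
    - [[0.1,0,0],0,0]
    - [[0.1,0,0],0,0]

```text
time: 13.12
ee_pos: [0.619, 0.0678, 0.164]
tcp_rot: [-62.9, 89.9, 16.2]
wrist_force: [-2.1, 0.7, 6.7]
opening: -0.0002
```

Request:
play_rows:
  rows:
    - [[0.1,0,0],0,0]
    - [[0.1,0,0],0,0]

```text
time: 13.28
ee_pos: [0.619, 0.0678, 0.1632]
tcp_rot: [-61.3, 89.9, 17.7]
wrist_force: [-3.1, 1.2, 8.9]
opening: 0.0001
```

Request:
play_rows:
  rows:
    - [[0.1,0,0],0,0]
    - [[0.1,0,0],0,0]

```text
time: 13.45
ee_pos: [0.619, 0.0677, 0.1613]
tcp_rot: [-69.9, 90.0, 9.1]
wrist_force: [-0.4, 0.5, 0.2]
opening: -0.0001
```

Request:
play_rows:
  rows:
    - [[0.1,0,0],0,0]
    - [[0.1,0,0],0,0]

```text
time: 13.62
ee_pos: [0.619, 0.0677, 0.1604]
tcp_rot: [-66.2, 90.0, 12.9]
wrist_force: [-1.4, -0.1, 5.7]
opening: 0.0
```

Request:
play_rows:
  rows:
    - [[0.1,0,0],0,0]
    - [[0.1,0,0],0,0]

```text
time: 13.78
ee_pos: [0.619, 0.0677, 0.1595]
tcp_rot: [-64.5, 89.9, 14.5]
wrist_force: [-1.3, -0.1, 6.1]
opening: 0.0001
```

Request:
play_rows:
  rows:
    - [[0.1,0,0],0,0]
    - [[0.1,0,0],0,0]

```text
time: 13.95
ee_pos: [0.619, 0.0678, 0.1584]
tcp_rot: [-62.4, 89.9, 16.6]
wrist_force: [-0.6, -0.1, 6.4]
opening: -0.0001
```

Request:
play_rows:
  rows:
    - [[0.1,0,0],0,0]
    - [[0.1,0,0],0,0]

```text
time: 14.12
ee_pos: [0.6189, 0.0676, 0.1568]
tcp_rot: [-87.8, 90.0, -8.8]
wrist_force: [-0.0, 0.6, 0.2]
opening: 0.0
```

Request:
play_rows:
  rows:
    - [[0.1,0,0],0,0]
    - [[0.1,0,0],0,0]

```text
time: 14.28
ee_pos: [0.6188, 0.0676, 0.1552]
tcp_rot: [109.8, 90.0, -171.2]
wrist_force: [0.5, 0.3, 0.5]
opening: 0.0003
```

Request:
play_rows:
  rows:
    - [[0.1,0,0],0,0]
    - [[0.1,0,0],0,0]

```text
time: 14.45
ee_pos: [0.6188, 0.0676, 0.155]
tcp_rot: [-83.5, 90.0, -4.5]
wrist_force: [-2.1, -0.5, 2.2]
opening: -0.0002
```

Request:
play_rows:
  rows:
    - [[0.1,0,0],0,0]
    - [[0.1,0,0],0,0]

```text
time: 14.62
ee_pos: [0.6189, 0.0676, 0.1549]
tcp_rot: [-71.4, 89.9, 7.6]
wrist_force: [-3.5, -0.7, 7.3]
opening: -0.0002
```

Request:
play_rows:
  rows:
    - [[0.1,0,0],0,0]
    - [[0.1,0,0],0,0]

```text
time: 14.78
ee_pos: [0.619, 0.0677, 0.1548]
tcp_rot: [-70.3, 89.9, 8.7]
wrist_force: [-4.9, -1.2, 13.9]
opening: -0.0001
```

Request:
play_rows:
  rows:
    - [[0.04,0,0],0,0]
    - [[0.04,0,0],0,0]
    - [[0.04,0,0],0,0]
    - [[0.04,0,0],0,0]

```text
time: 15.12
ee_pos: [0.619, 0.0677, 0.1547]
tcp_rot: [-70.2, 89.9, 8.8]
wrist_force: [-5.5, -0.6, 15.7]
opening: 0.0001
```

Request:
play_rows:
  rows:
    - [[-0.5,0,0],0,0]
    - [[-1.5,0,0],0,0]
    - [[-3,0,0],0,0]
    - [[-5,1,0],0,0]
    - [[-5,4,0],0,0]
    - [[-5,8,0],0,0]
    - [[-5,12,0],0,0]
    - [[-5,15,0],0,0]
    - [[-5,15,0],0,0]
    - [[-5,15,0],0,0]

```text
time: 15.95
ee_pos: [0.4709, 0.0966, 0.2034]
tcp_rot: [-69.9, 89.9, 9.2]
wrist_force: [0.2, 0.6, 0.0]
opening: -0.0001
```

Run:
```python
from h import *
delta(.6106,.0693,.157,79)
n=snap('wrist','w9')[0]
s=snap('scene','s9')[0];t=snap('top','t9')[0]
cv2.imwrite('pics/s9c.png',cv2.resize(s[160:260,220:330],None,fx=6,fy=6,interpolation=cv2.INTER_CUBIC))
cv2.imwrite('pics/t9c.png',cv2.resize(t[120:220,190:300],None,fx=6,fy=6,interpolation=cv2.INTER_CUBIC))
```

```text
t 15.95 ee [0.4709 0.0966 0.2034] az 79.07 tilt [ 1.8e-03  3.0e-04 -1.0e+00] q [11.6 -5.1 -3.1 91.9 -0.  22.5] F [0.2  0.57 0.03] open -0.0001
row [  4.67 -14.22  -0.03] turn 0.07
```

View pics/w9.png

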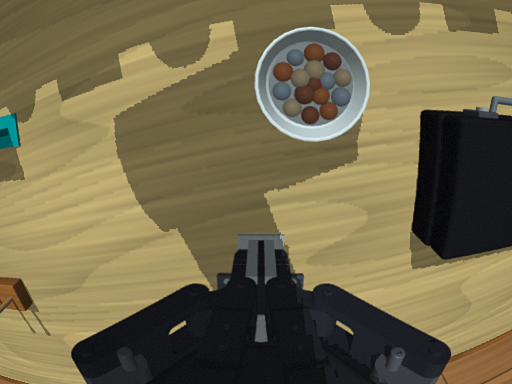

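View pics/s9c.png

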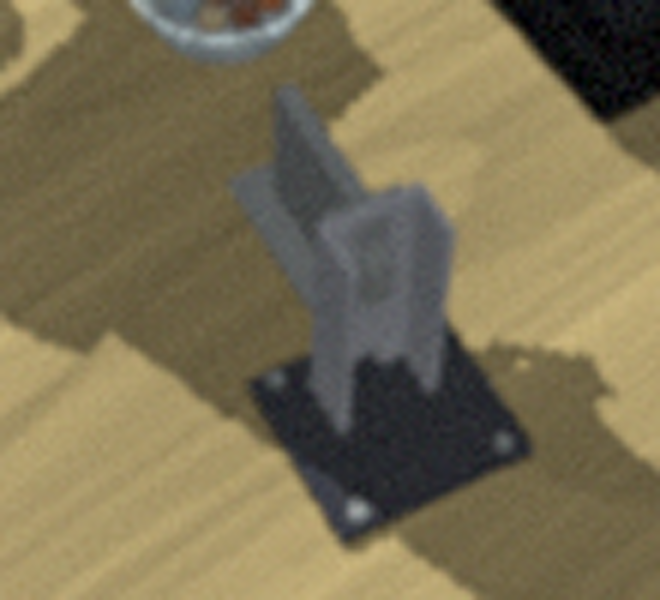

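Request:
play_rows:
  rows:
    - [[-2,2,3],0,0]
    - [[-4,4,7],0,0]
    - [[-6,6,10],0,0]
    - [[-8,7,14],0,0]
    - [[-8,7,18],0,0]
    - [[-8,7,20],0,0]
    - [[-8,7,20],0,0]

```text
time: 16.68
ee_pos: [0.4423, 0.3105, 0.2808]
tcp_rot: [99.5, 89.9, 178.7]
wrist_force: [0.8, 1.2, -0.6]
opening: 0.0002
```

Run:
```python
from h import *
delta(.6106,.0693,.157,79)
n=snap('wrist','w10')[0]
s=snap('scene','s10')[0];t=snap('top','t10')[0]
cv2.imwrite('pics/t10c.png',cv2.resize(t[120:220,190:300],None,fx=6,fy=6,interpolation=cv2.INTER_CUBIC))
P={}
for nm,f in (('top','t10'),('scene','s10')):
    m=bot.camera_model(nm);d=np.load(f'pics/{f}.npz')['d'];v,u=np.mgrid[:384,:512]
    P=np.stack([(u-m['cx'])/m['fx']*d,(v-m['cy'])/m['fy']*d,d],-1)@A(m).T+np.array(m['origin'])
    o=np.array([.6355,.0645]);c,sn=np.cos(np.radians(-11)),np.sin(np.radians(-11))
    X=(P[...,0]-o[0])*c+(P[...,1]-o[1])*sn;Y=-(P[...,0]-o[0])*sn+(P[...,1]-o[1])*c;Z=P[...,2]
    for x0 in range(-120,10,8):
        k=(abs(X*1000-x0)<4)&(abs(Y)<.006)&(Z>.05)
        b=(abs(X*1000-x0)<4)&(abs(Y)>.012)&(abs(Y)<.024)&(Z>.03)&(Z<.11)
        print(nm,x0,k.sum(),np.median(Z[k]).round(4) if k.any() else '', 'base',b.sum(),np.median(Z[b]).round(4) if b.any() else '')
```

```text
t 16.6833 ee [0.4423 0.3105 0.2808] az 79.18 tilt [-0.0014  0.     -1.    ] q [ 35.    5.2  15.8 100.7   0.   45.9] F [ 0.85  1.24 -0.57] open 0.0002
row [ 12.35 -21.08 -20.53] turn 0.18
top -120 0  base 0 
top -112 4 0.0649 base 6 0.0626
top -104 12 0.0651 base 27 0.0641
top -96 17 0.0634 base 29 0.0645
top -88 43 0.128 base 28 0.064
top -80 25 0.1517 base 25 0.0648
top -72 25 0.1519 base 22 0.0643
top -64 24 0.1513 base 25 0.0651
top -56 23 0.1518 base 20 0.0654
top -48 27 0.1516 base 24 0.066
top -40 22 0.1528 base 21 0.0672
top -32 24 0.1532 base 24 0.0666
top -24 24 0.1515 base 23 0.067
top -16 23 0.1531 base 21 0.0672
top -8 25 0.1529 base 44 0.07
top 0 14 0.1603 base 7 0.0803
top 8 10 0.1215 base 0 
scene -120 0  base 0 
scene -112 0  base 1 0.0588
scene -104 5 0.0623 base 5 0.0616
scene -96 4 0.0627 base 7 0.0616
scene -88 10 0.1438 base 8 0.062
scene -80 9 0.1498 base 7 0.0625
scene -72 8 0.1504 base 8 0.0622
scene -64 11 0.1501 base 6 0.0636
scene -56 10 0.1501 base 8 0.0632
scene -48 12 0.1492 base 8 0.0626
scene -40 10 0.1509 base 5 0.0629
scene -32 9 0.1521 base 9 0.0641
scene -24 9 0.1523 base 4 0.0636
scene -16 8 0.152 base 2 0.0647
scene -8 8 0.1517 base 0 
scene 0 26 0.1289 base 0 
scene 8 28 0.117 base 48 0.0707
```

View pics/t10c.png

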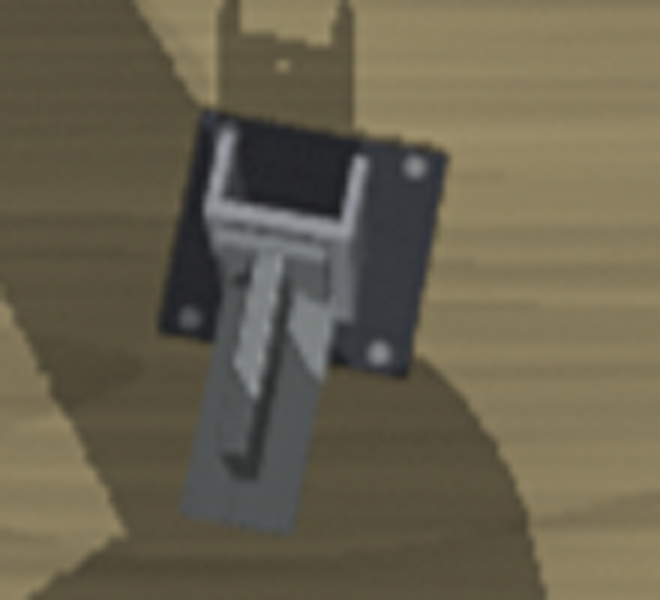

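View pics/w10.png

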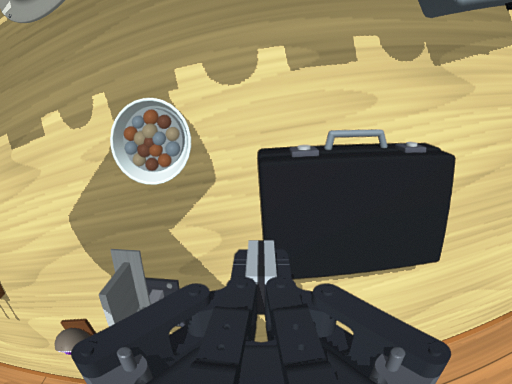

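Run:
```python
from h import *
delta(.6112,.0691,.21,79)
```

```text
t 16.8333 ee [0.4416 0.3059 0.2815] az 79.02 tilt [-0.0014 -0.0013 -1.    ] q [ 34.7   4.8  15.5 100.8  -0.   45.7] F [ 0.38 -0.36  0.18] open -0.0001
row [  7.15 -21.17 -20.01] turn 0.02
```

Request:
play_rows:
  rows:
    - [[0,-3,-3],0,2]
    - [[0,-6,-6],0,4]
    - [[0,-9,-9],0,4]
    - [[0,-12,-12],0,4]
    - [[0,-15,-15],0,4]
    - [[0,-18,-18],0,4]
    - [[2,-20.5,-19.5],0,4]
    - [[5,-21.1,-20],0,4]
    - [[6.5,-21.1,-20],0,4]
    - [[6.5,-21.1,-20],0,4]

```text
time: 17.67
ee_pos: [0.609, 0.0667, 0.2131]
tcp_rot: [108.7, 89.6, -172.5]
wrist_force: [-0.6, 0.1, -1.2]
opening: 0.0398
```

Run:
```python
from h import *
delta(.6112,.0691,.127,79)
n=snap('wrist','w11')[0]
cv2.imwrite('pics/w11c.png',cv2.resize(n[180:365,160:365],None,fx=3.9,fy=3.2,interpolation=cv2.INTER_CUBIC)[:600])
```

```text
t 17.6667 ee [0.609  0.0667 0.2131] az 78.8 tilt [-6.3e-03 -8.0e-04 -1.0e+00] q [ 6.2 13.9 18.1 94.6 -0.  17.4] F [-0.59  0.11 -1.21] open 0.0398
row [ 8.61 -0.22  0.3 ] turn -0.2
```

View pics/w11c.png

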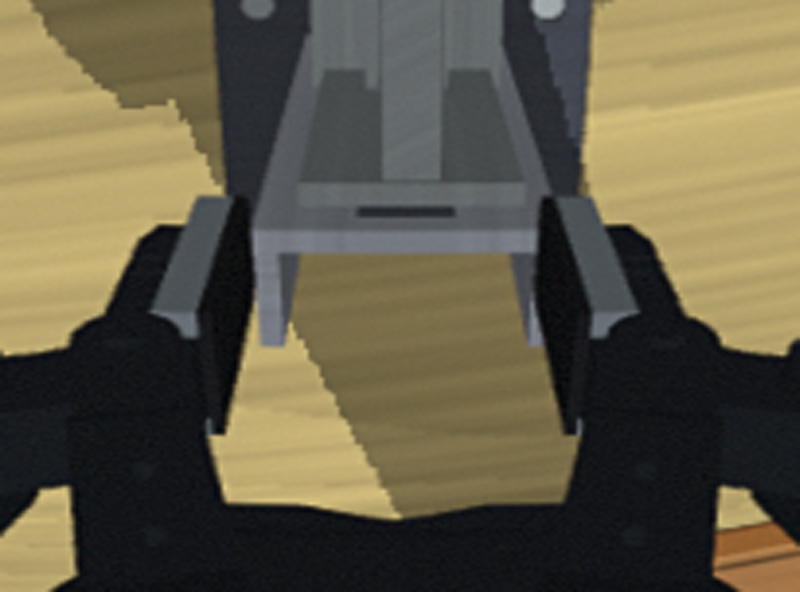

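Request:
play_rows:
  rows:
    - [[0,0,0],0,4]
    - [[0,0,0],0,4]
    - [[0,0,0],0,4]

```text
time: 17.97
ee_pos: [0.6103, 0.0696, 0.2194]
tcp_rot: [-72.9, 89.8, 6.1]
wrist_force: [0.0, -0.3, -0.4]
opening: 0.04
```

Run:
```python
from h import *
delta(.6112,.0691,.127,79)
```

```text
t 17.9667 ee [0.6103 0.0696 0.2194] az 79.03 tilt [ 2.7e-03  3.0e-04 -1.0e+00] q [ 6.5 13.7 18.6 94.8 -0.  17.5] F [ 0.03 -0.32 -0.39] open 0.04
row [ 9.24 -0.07 -0.04] turn 0.03
```

Request:
play_rows:
  rows:
    - [[2,0,0],0,4]
    - [[4,0,0],0,4]
    - [[6,0,0],0,4]
    - [[7.5,0,0],0,4]
    - [[8.6,0,0],0,4]
    - [[9,0,0],0,3]
    - [[9,0,0],0,2]
    - [[9,0,0],0,1.5]
    - [[9,0,0],0,0.5]
    - [[9,0,0],0,0.5]
    - [[9,0,0],0,0.5]
  squeeze: 30

```text
time: 18.88
ee_pos: [0.6105, 0.0695, 0.1288]
tcp_rot: [-68.8, 89.9, 10.2]
wrist_force: [-1.7, 0.8, 5.4]
opening: 0.0113
```

Request:
play_rows:
  rows:
    - [[-0.05,0,0],0,0.5]
    - [[-0.1,0,0],0,0.5]
    - [[-0.1,0,0],0,0.5]

```text
time: 19.13
ee_pos: [0.6105, 0.0694, 0.1288]
tcp_rot: [-65.5, 89.9, 13.5]
wrist_force: [1.6, 0.5, 3.1]
opening: 0.012
```

Request:
play_rows:
  rows:
    - [[-0.05,0,0],0,0.5]
    - [[-0.1,0,0],0,0.5]
    - [[-0.1,0,0],0,0.5]

```text
time: 19.38
ee_pos: [0.6104, 0.0694, 0.129]
tcp_rot: [-87.9, 90.0, -8.9]
wrist_force: [5.1, 1.2, -3.7]
opening: 0.0115
```

Request:
play_rows:
  rows:
    - [[-0.05,0,0],0,0.5]
    - [[-0.1,0,0],0,0.5]
    - [[-0.1,0,0],0,0.5]

```text
time: 19.63
ee_pos: [0.6103, 0.0691, 0.1298]
tcp_rot: [177.8, 90.0, -103.2]
wrist_force: [4.4, -0.6, -3.8]
opening: 0.0118
```

Request:
play_rows:
  rows:
    - [[-0.05,0,0],0,0.5]
    - [[-0.1,0,0],0,0.5]
    - [[-0.1,0,0],0,0.5]

```text
time: 19.88
ee_pos: [0.6103, 0.0691, 0.1303]
tcp_rot: [149.2, 89.9, -131.8]
wrist_force: [6.6, -0.4, -7.1]
opening: 0.0113
```

Request:
play_rows:
  rows:
    - [[-0.05,0,0],0,0.5]
    - [[-0.1,0,0],0,0.5]
    - [[-0.1,0,0],0,0.5]

```text
time: 20.13
ee_pos: [0.6103, 0.069, 0.1304]
tcp_rot: [131.0, 89.9, -150.0]
wrist_force: [7.6, 0.2, -12.6]
opening: 0.0113
```

Lifting stopped after about 1.5 mm and the pull rose to 12.6 N, so the lock is holding. I'll set it back, let go and press the seat once more.

Request:
play_rows:
  rows:
    - [[0.2,0,0],0,0.5]
    - [[0.38,0,0],0,0.5]
    - [[0.38,0,0],0,0.5]
    - [[0.38,0,0],0,2]
    - [[0.38,0,0],0,4]
    - [[0.38,0,0],0,4]
    - [[-1,0,0],0,4]
    - [[-3,0,0],0,4]
    - [[-4.4,0,0],0,3]
    - [[-4.4,-0.8,0],0,0]
    - [[-4.4,-0.8,0],0,0]
    - [[-4.4,-0.8,0],0,0]

```text
time: 21.13
ee_pos: [0.6179, 0.0677, 0.1751]
tcp_rot: [106.0, 89.9, -175.0]
wrist_force: [-0.3, -0.7, -0.3]
opening: -0.0002
```

Request:
play_rows:
  rows:
    - [[0,0,0],0,0]
    - [[0,0,0],0,0]
    - [[0.5,0,0],0,0]
    - [[1,0,0],0,0]
    - [[1.4,0,0],0,0]
    - [[1.4,0,0],0,0]

```text
time: 21.63
ee_pos: [0.6174, 0.0678, 0.1608]
tcp_rot: [107.6, 89.9, -173.4]
wrist_force: [-1.4, -0.7, -0.4]
opening: 0.0003
```

Request:
play_rows:
  rows:
    - [[0.2,0,0],0,0]
    - [[0.4,0,0],0,0]
    - [[0.4,0,0],0,0]

```text
time: 21.88
ee_pos: [0.6178, 0.0678, 0.158]
tcp_rot: [102.6, 90.0, -178.4]
wrist_force: [0.4, -0.1, 0.3]
opening: -0.0001
```

Request:
play_rows:
  rows:
    - [[0.1,0,0],0,0]
    - [[0.2,0,0],0,0]
    - [[0.2,0,0],0,0]

```text
time: 22.13
ee_pos: [0.6179, 0.0678, 0.1563]
tcp_rot: [57.0, 90.0, 136.0]
wrist_force: [0.8, -0.6, 0.0]
opening: 0.0001
```

Request:
play_rows:
  rows:
    - [[0.1,0,0],0,0]
    - [[0.1,0,0],0,0]
    - [[0.1,0,0],0,0]

```text
time: 22.38
ee_pos: [0.6179, 0.0678, 0.1554]
tcp_rot: [120.2, 90.0, -160.8]
wrist_force: [0.2, 0.3, -0.3]
opening: -0.0
```

Request:
play_rows:
  rows:
    - [[0.1,0,0],0,0]
    - [[0.1,0,0],0,0]
    - [[0.1,0,0],0,0]

```text
time: 22.63
ee_pos: [0.618, 0.0678, 0.155]
tcp_rot: [-70.5, 90.0, 8.5]
wrist_force: [-1.3, 0.1, 4.4]
opening: 0.0002
```

Request:
play_rows:
  rows:
    - [[0.1,0,0],0,0]
    - [[0.1,0,0],0,0]
    - [[0.1,0,0],0,0]

```text
time: 22.88
ee_pos: [0.6181, 0.0679, 0.1549]
tcp_rot: [-71.1, 89.9, 7.9]
wrist_force: [-2.7, 0.2, 9.3]
opening: 0.0
```

Request:
play_rows:
  rows:
    - [[0.05,0,0],0,0]
    - [[0.05,0,0],0,0]
    - [[0.05,0,0],0,0]

```text
time: 23.13
ee_pos: [0.6181, 0.0679, 0.1547]
tcp_rot: [-71.6, 89.9, 7.4]
wrist_force: [-3.7, -0.5, 12.7]
opening: -0.0002
```

Same hard seat at z = 0.155. I'll retreat and check.

Request:
play_rows:
  rows:
    - [[-0.5,0,0],0,0]
    - [[-1.5,0,0],0,0]
    - [[-3.5,0,0],0,0]
    - [[-6,1,0],0,0]
    - [[-8,4,0],0,0]
    - [[-10,7,3],0,0]
    - [[-10,11,6],0,0]
    - [[-10,14,9],0,0]
    - [[-10,16,12],0,0]
    - [[-10,16,15],0,0]
    - [[-10,16,16],0,0]
    - [[-10,16,16],0,0]

```text
time: 24.13
ee_pos: [0.4911, 0.2579, 0.2528]
tcp_rot: [62.2, 90.0, 141.4]
wrist_force: [-0.0, -0.4, -0.8]
opening: -0.0005
```

Run:
```python
from h import *
delta(.6106,.0693,.157,79)
s=snap('scene','s12')[0];t=snap('top','t12')[0]
cv2.imwrite('pics/st12.png',cv2.resize(np.hstack([s,t]),(800,300)))
m=bot.camera_model('top');d=np.load('pics/t12.npz')['d'];v,u=np.mgrid[:384,:512]
P=np.stack([(u-m['cx'])/m['fx']*d,(v-m['cy'])/m['fy']*d,d],-1)@A(m).T+np.array(m['origin'])
o=np.array([.6355,.0645]);c,sn=np.cos(np.radians(-11)),np.sin(np.radians(-11))
X=(P[...,0]-o[0])*c+(P[...,1]-o[1])*sn;Y=-(P[...,0]-o[0])*sn+(P[...,1]-o[1])*c;Z=P[...,2]
for x0 in range(-80,0,16):
    k=(abs(X*1000-x0)<4)&(abs(Y)<.006)&(Z>.05);print(x0,np.median(Z[k]).round(4))
```

```text
t 24.1333 ee [0.4911 0.2579 0.2528] az 79.21 tilt [-2.e-04  2.e-04 -1.e+00] q [27.7  6.2 13.8 97.6  0.  38.5] F [-0.02 -0.43 -0.78] open -0.0005
row [  9.57 -15.27 -16.29] turn 0.21
-80 0.1517
-64 0.1526
-48 0.1524
-32 0.154
-16 0.1537
```

View pics/st12.png

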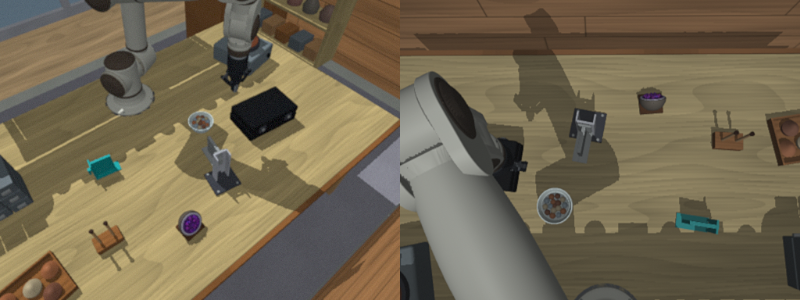

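The bracket hangs on the upright, the bystanders haven't moved, and the arm is clear.

```bash
python3 -c "
from h import *
print(bot.job_done(), bot.get_obs()['time'])"
```

```text
the job is handed in; nothing more can be done
the job is handed in; nothing more can be done
```

The bracket is hanging on the upright, locked as far as I can tell by feel, and the job is handed in at about 24 s. I passed the hook through the slot and lowered it onto the lock's slope. Then I let go and pressed it home with closed fingertips on the rib near the back plate.

- **Press down:** the resistance dropped away just before the end. It then hit a hard stop with the rib top at z ≈ 0.155 m, which puts the slot's bottom edge about 8 mm above nominal. The highest push I read was 15.7 N.
- **Lift test:** I gripped the rib again and pulled up. It gave about 1.5 mm, then stopped dead at 12.6 N, so the lock is holding. Pressing it down again met the same stop at z ≈ 0.155 m.
- **Last pictures:** the bracket is on the upright, the case, geode, bowl, dop block and turquoise look-alike look unmoved, and the robot touches nothing.
- **Not fully confirmed:** the lock's nose and the tell-tale pin were never seen directly. The outer end of the rib sits about 2 mm low (roughly 1.5°), which I put down to play in the hook. The resistance also dropped once earlier on the way down, probably a bind letting go.

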